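Clip the blue reagent probe into the stainer's sloping dock

ROBOT

A 7-joint arm with a two-finger parallel gripper is mounted at the origin on the work surface. World frame = base frame: x ahead of the robot, y to its left, z up, the work surface at z = 0. Lengths are in m, angles in rad, forces in N, time in s.
With the tool pointing down it reaches from about 0.35 to 0.9 m from the base axis. Payload 8.1 kg.
Tool frame: the origin (TCP) lies between the finger pads; the fingertips stand 17 mm ahead of it and the grasp point (between the pads) lies 2 mm behind it (r.tcp_to_tips is the distance from the TCP to the fingertips, in m); z points along the fingers, y is the line along which they close (so a half turn about z gives the same grasp; the last joint's range is limited). The gripper opens to 92 mm and grips with 3 to 60 N. Pads are 19 mm wide; open, the fingers measure 130 mm over their backs; the gripper's body (75 mm by 190 mm) begins 47 mm behind the grasp point.
Start: joints at [1.174, 0.434, 0.025, 1.573, -0.012, 1.134, -0.075], TCP at [0.181, -0.598, 0.244] pointing down, gripper open.
Joint ranges: [-2.62, 2.62], [-0.44, 2.09], [-1.27, 1.32], [0.08, 2.57], [-1.32, 4.46], [0.12, 2], [-2.74, 2.74]. Speed limits (rad/s): [2.22, 2.22, 3.01, 3.01, 3.14, 3.14, 3.14].

INTERFACE

Orientations are given as [roll, pitch, yaw] about the fixed x, y, z axes, in that order (R = Rz(yaw) Ry(pitch) Rx(roll)).
In Python, from workcell import r gives the robot as it stands.
- The arm moves only by the tool servo_tool, never from a script. Its argument "plan" is a list of rows, each a list of 3 entries, a list of its own where there are three numbers: the closure, from 0 (fully open) to 1 (shut), then the shift along the world's x, y, z in cm, then the turn, a rotation vector about the world's x, y, z in degrees. In form: [[hand, [x, y, z], [ax, ay, az]], ...]. A call has exactly 10 rows; each row shifts and turns the commanded pose from where the row before left it; what a row does not reach is not made up. A row lasts 1/12 s, in which the tool goes at most 41.7 mm and 7.16 degrees, less where a joint would pass 70% of its speed; a pose out of reach is approached as far as the arm can. A call is refused whole if a number of a shift passes 4.17 or a number of a turn 7.16, either way. A call with a gripper value outside its range is refused whole. The fingers move at their own pace and stop on an object; "force" is the grip in N (left out, the last holds). Time passes only in rows, so rows that do not move let the fingers close, or fill a call up. It gives the time, the measured TCP pose, the force, the opening and the grip force at its end, in the units of the state.
- r.get_state(): the state, without advancing time (a new reading comes with each control period).
- r.get_image(name): name is "side" or "top"; returns (picture, depth): 400x640x3 uint8, red, green, blue; 400x640 float32, m along the optical axis (not along the pixel's ray), 0 where there is no reading.
- r.camera_info(name): a dict with "fx", "fy", "cx", "cy" (pixels), "distortion" ([k1, k2, p1, p2, k3] as OpenCV has them; the pictures are not rectified), "world_from_camera" (4x4, takes a point from camera to world coordinates). Camera axes: x right, y down, z forward; pixel columns grow to the right and rows downward; lengths in m; the calibration is good to about 2 mm. A picture is of the moment at which its call begins. camera_info takes no time and is no camera call.
- r.finish_job(): hands the job in; it is judged then, once.
The state is a dict: "t": time; "joints": joint angles; "qd": joint speeds; "joint_torque": joint torques, N m; "tool_pos": TCP position; "ee_rot": TCP orientation; "force": force on the tool from outside, world axes, zero at the start; "moment": the same for the moment, N m; "grip_width": finger opening in m; "grasp_force": force on a finger pad.
Only numpy, scipy, OpenCV 4.12 (cv2) and the standard library are available. Lean on these libraries where they do the work, as an engineer would, in place of code of your own. Each camera call takes 0.05 s, during which the arm holds its last target. There are 200 camera calls.

TASK

Take the blue-sleeved probe out of the rack and press it squarely down past the orange spring jaw into the fork clips of the sloping dock, then slide it along until its nozzle is fully home against the end of the aluminium pocket. Leave it clipped in and let go; leave the two other probes in the rack and do not disturb the bottles, jar, beaker or slide box.

Things in the scene. Friction and masses are not known exactly. Their poses are not given: they have to be found in the camera images.
- probe_blue: The probe to fit: round steel rod, 14 mm diameter, about 0.11 kg, blue 56 mm sleeve at its middle (grip here), blue band near its tail. Origin on its axis, mid-sleeve; own +y runs along the rod to the tip. 14 mm body from y = -95 to +78 mm (rounded ends), then a dark 9 mm nozzle to y = +100 mm. May be rolled about y. Neighbouring probes' axes lie 60 mm to its sides.
- probe_green: Like the blue probe, but with a green sleeve and band. A spare that lies in another lane and stays in the rack. Origin and axes as for the blue probe.
- probe_red: Like the blue probe, but with a red sleeve and band. A spare that lies in another lane and stays in the rack. Origin and axes as for the blue probe.
- rack: Fixed black rack, 200 x 150 mm, base plate 6 mm. Three lanes along its y at x = -60, 0, +60 mm, each two U-notches (12 mm long, at y = -62 and +55 mm, 46 mm high) with nothing between. A probe lies with its axis 40 mm above the table, tip to the rack's +y, shifted up to 10 mm along; which lane holds which varies. Origin: centre of underside.
- cradle: Top of the fixed probe dock: white deck inclined 30 deg, rising away from the robot. Origin: on the axis of a probe fully home, mid-sleeve, 115 mm above the table. +x up the slope, +y along the seated probe to its tip, +z out of the deck (30 deg from vertical, leaning to the robot). Deck surface at z = -32 mm. A probe is pressed in along -z; fully home its origin and y axis match this frame's.
- fork_near (a point): Rod axis at the black fork clip on the tail side, cradle y = -60 mm. Cradle frame: clip 14 mm long in y; floor at z = -7 mm; fixed tine downhill, inner face x = -8 mm, straight to z = +10 and flared out to z = +23 mm; low uphill tine, inner face x = +8, top z = +2 mm, with the jaw above. Between the forks nothing stands above the deck but the jaw's hinge bar (x = 16, top z = -24 mm).
- fork_far (a point): Rod axis at the second fork clip, alike, on the tip side, cradle y = +38 mm. A seated 14 mm probe has 1 mm of play on either side in x. Site axes are the cradle's.
- pocket_end (a point): Where the end of the nozzle stops: cradle (0, 100, 0) mm, on the end wall of the aluminium pocket. The pocket opens only towards -y: mouth at y = 84 mm, roof underside z = +8, top z = +15 mm, side walls x = -8 and +8 mm. The roof keeps a probe from being pressed in at its home place: press it in further back, then slide it to +y under the roof.
- tail_stop (a point): Inner face of the black wall at the tail end, cradle (0, -127, 0) mm, top z = +11 mm. With the pocket's roof it leaves room to press the probe down only with its origin between y = -31 and -17 mm in the cradle's frame; -23 mm is a good place, and the probe then slides 23 mm to +y.
- guard_brim (a point): Middle of the orange edge of the clear splash guard on the uphill side, level with the cradle's y = -12 mm, 52 mm horizontally uphill of the seated probe's axis and 147 mm above it. Brim 5 mm thick, 262 mm wide, from 48 to 82 mm uphill; below its back an upright clear panel 80 mm uphill, down to 25 mm above the axis. A vertical gripper hits it; one along cradle z clears it.
- jaw (a joint): Orange sprung jaw, slippery, with a nose at each fork; hinge along cradle y at x = 16, z = -27 mm. 0 = shut (rest), positive = swung uphill, to 0.5 rad; 3 N m/rad, 0.18 N m preload. Each nose has a ramp from x = 12, z = 27 mm down to a round lip at x = 2, z = 10 mm. A rod pressed down at x = 0 meets it at z = 21 mm and opens it 0.14 rad with about 5 to 15 N; it snaps shut over it.
- vial_amber: Amber glass bottle with black cap, 52 mm diameter, 150 mm tall, stands loose on the table between rack and dock. Origin: centre of its underside.
- vial_green: White bottle with green cap, 40 mm diameter, 85 mm tall, stands loose on the table between rack and dock. Origin: centre of its underside.
- jar: Glass jar with blue cap, 68 mm diameter, 75 mm tall, stands loose. Origin: centre of its underside.
- beaker: Clear plastic cup, 72 mm diameter, 80 mm tall, stands loose. Origin: centre of its underside.
- slide_box: Yellow slide box, 100 x 160 x 35 mm, loose on the table. Origin: centre of its underside.
Mind the look-alikes: they are no part of the job. What is shaped like the probe_blue but purple is not meant.

How it is judged:
By the outcome, as a careful person would: the job done as asked, in the order asked, and still so for the second after the job is handed in, with the robot touching nothing.
It also fails if it takes over 45 s, if anything falls off the work surface, if the arm or the gripper's body presses on something with over 40 N, if the wrist force passes 120 N, or if a joint passes its speed limit or range.

## Working session

There is one attempt and no reset: what is moved stays moved. The work goes in short steps, Python scripts to look and compute and a tool call to move; the robot and the scene stay as the last step left them, time stands still between calls to the robot, and variables do not carry over. Pictures are saved under pics/ and viewed, at most 13 in all, crops included, and the job is handed in when it is done.

Besides the shell and the picture viewer there is one more tool, called after "Call:" by a JSON object that holds its "api" and its "payload". servo_tool: Moves the arm, as the interface text tells. Its arguments: {"type":"object","properties":{"plan":{"type":"array","items":{"type":"array"}},"force":{"type":"number"}},"required":["plan"]}

```bash
ls; mkdir -p pics; cat > look.py <<'E'
import sys,cv2,numpy as np
from workcell import r
tag=sys.argv[1]
for n in ("side","top"):
    im,d=r.get_image(n); cv2.imwrite(f"pics/{n}_{tag}.png",im[:,:,::-1]); np.save(f"pics/{n}_{tag}.npy",d)
    c=r.camera_info(n)
    if tag=="0": print(n,{k:np.round(v,4).tolist() for k,v in c.items()})
s=r.get_state(); print(s)
E
python3 look.py 0
```

```text
pics
side {'fx': 415.1194, 'fy': 415.1194, 'cx': 322.7461, 'cy': 201.3, 'distortion': [0.0274, 0.0, 0.0, 0.0, 0.0], 'world_from_camera': [[-0.9614, -0.2143, 0.1727, 0.2882], [-0.2749, 0.722, -0.6349, 0.7782], [0.0113, -0.6578, -0.7531, 1.127], [0.0, 0.0, 0.0, 1.0]]}
top {'fx': 461.3231, 'fy': 461.3231, 'cx': 323.9954, 'cy': 196.224, 'distortion': [-0.0057, 0.0, 0.0, 0.0, 0.0], 'world_from_camera': [[-0.0458, -0.9776, 0.2055, 0.2235], [-0.9989, 0.0441, -0.0127, -0.0261], [0.0033, -0.2058, -0.9786, 1.579], [0.0, 0.0, 0.0, 1.0]]}
{'t': 0.1, 'joints': array([ 1.17439559,  0.43514738,  0.02500964,  1.57394915, -0.01158094,
        1.13400336, -0.07509523]), 'qd': array([-0.00076961, -0.00130304,  0.00163094, -0.00401889, -0.00035245,
        0.00174773, -0.00023851]), 'joint_torque': array([ 3.72223076e-03, -6.69126606e+01,  9.88224484e-01, -3.15144324e+01,
       -6.05495414e-02,  3.74218030e-02,  7.76953243e-05]), 'tool_pos': array([ 0.18080573, -0.59785273,  0.24304957]), 'ee_rot': array([-3.14023895e+00,  1.56845139e-04,  2.93712174e-01]), 'force': array([-0.55299415, -0.12519461, -0.56688264]), 'moment': array([ 0.00893907, -0.05895349,  0.02414772]), 'grasp_force': 0.0, 'grip_width': 0.09193276769267646}
```

View pics/side_0.png

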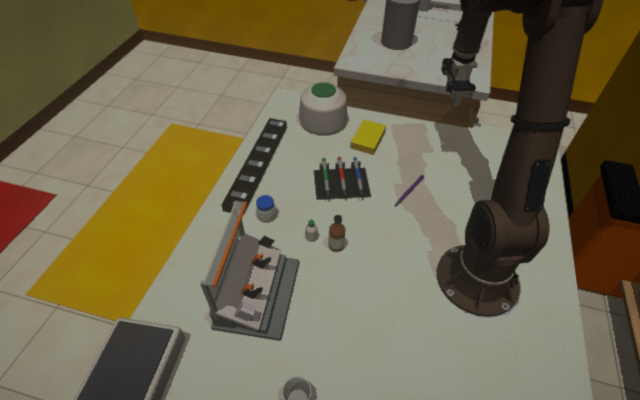

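View pics/top_0.png

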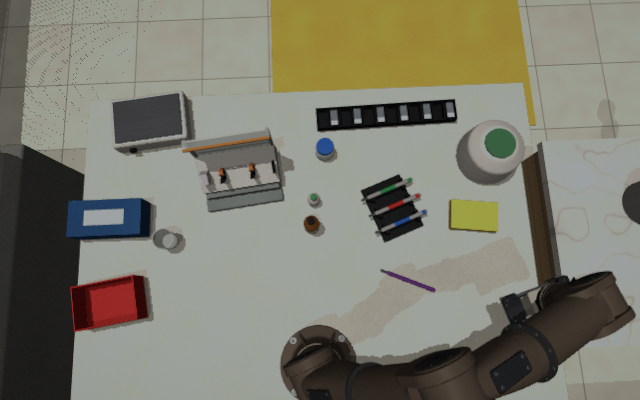

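The side view shows the dock at (255,285), the rack at (342,182) and the blue probe at (358,175). The top view shows the dock at (238,172), the rack at (393,208) with the blue probe in its lower lane at (402,222), and the purple decoy at (408,280).

```bash
cat > geo.py <<'E'
import cv2,numpy as np
from workcell import r
def ray(n,uv):
    c=r.camera_info(n);K=np.array([[c['fx'],0,c['cx']],[0,c['fy'],c['cy']],[0,0,1]])
    p=cv2.undistortPoints(np.float64(uv).reshape(-1,1,2),K,np.array(c['distortion'])).reshape(-1,2)
    T=np.array(c['world_from_camera']);d=np.c_[p,np.ones(len(p))]@T[:3,:3].T
    return T[:3,3],d
def plane(n,uv,z):
    o,d=ray(n,uv);return o+d*((z-o[2])/d[:,2])[:,None]
def pts(n,uv,depth):
    o,d=ray(n,uv);uv=np.int32(np.round(uv)).reshape(-1,2);return o+d*depth[uv[:,1],uv[:,0]][:,None]
def proj(n,P):
    c=r.camera_info(n);K=np.array([[c['fx'],0,c['cx']],[0,c['fy'],c['cy']],[0,0,1]])
    T=np.linalg.inv(np.array(c['world_from_camera']))
    return cv2.projectPoints(np.float64(P).reshape(-1,1,3),cv2.Rodrigues(T[:3,:3])[0],T[:3,3],K,np.array(c['distortion']))[0].reshape(-1,2)
E
python3 - <<'E'
import cv2,numpy as np
a=cv2.imread('pics/top_0.png');b=cv2.imread('pics/side_0.png')
x=cv2.resize(a[120:220,175:295],None,fx=5,fy=5,interpolation=cv2.INTER_CUBIC)
cv2.imwrite('pics/c1.png',x)
x=cv2.resize(b[195:345,195:315],None,fx=4,fy=4,interpolation=cv2.INTER_CUBIC);cv2.imwrite('pics/c2.png',x)
x=cv2.resize(a[165:250,350:440],None,fx=6,fy=6,interpolation=cv2.INTER_CUBIC);cv2.imwrite('pics/c3.png',x)
E
```

```text
(no output)
```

View pics/c1.png

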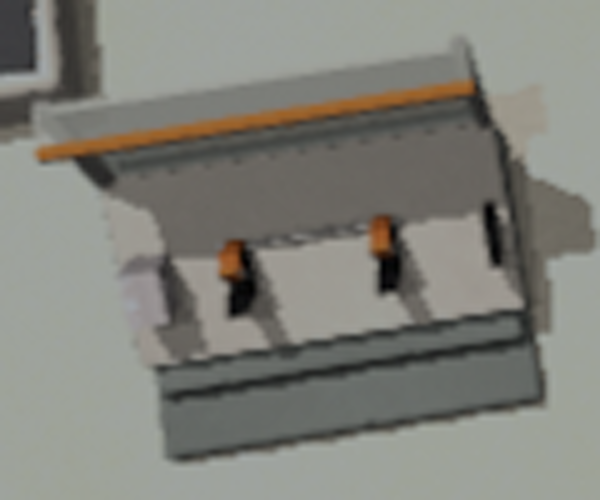

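View pics/c2.png

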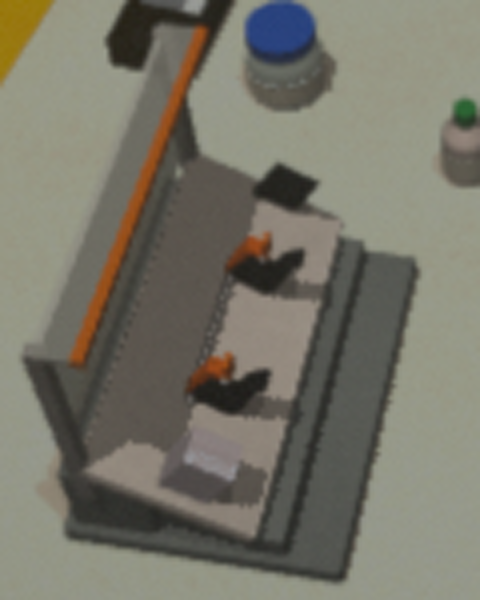

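View pics/c3.png

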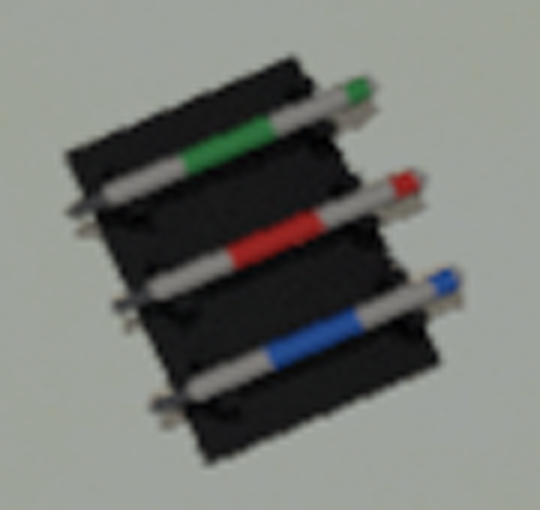

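The dock crop shows the jaw noses at about (232,262) and (382,237), the tail wall at (493,235), the pocket on the left at (145,295), and the brim line. The rack crop shows the blue probe in the bottom lane, sleeve centred at about (316,338), tip to the left (+y).

```bash
cat > m.py <<'E'
import cv2,numpy as np
from geo import *
def comps(n,lo,hi,tag,amin,roi):
    im=cv2.imread(f'pics/{n}_{tag}.png');h=cv2.cvtColor(im,cv2.COLOR_BGR2HSV)
    m=cv2.inRange(h,lo,hi);k=np.zeros_like(m);u0,v0,u1,v1=roi;k[v0:v1,u0:u1]=m[v0:v1,u0:u1]
    N,L,st,ce=cv2.connectedComponentsWithStats(k)
    out=[]
    for i in range(1,N):
        if st[i,4]<amin: continue
        p=np.argwhere(L==i)[:,::-1].astype(float); out.append(p)
    return out
def tri(a,b):
    (o1,d1),(o2,d2)=ray('top',a),ray('side',b);d1=d1[0];d2=d2[0]
    s=np.linalg.lstsq(np.c_[d1,-d2],o2-o1,rcond=None)[0]
    p,q=o1+s[0]*d1,o2+s[1]*d2;return (p+q)/2,np.linalg.norm(p-q)
if __name__=="__main__":
    R={'top':(175,120,440,250),'side':(195,140,375,345)}
    C={}
    for n in R:
        for nm,lo,hi in (('blue',(105,120,60),(125,255,255)),('green',(45,90,40),(80,255,255)),('red',(0,150,60),(4,255,255)),('orange',(6,120,60),(20,255,255))):
            C[n,nm]=comps(n,lo,hi,'0',5,R[n])
            for p in C[n,nm]:
                c=p.mean(0);u,s,vt=np.linalg.svd(p-c);e=(p-c)@vt[0];
                print(n,nm,len(p),c.round(2),'ends',(c+vt[0]*e.min()).round(1),(c+vt[0]*e.max()).round(1), 'dep',pts(n,c,np.load(f'pics/{n}_0.npy')).round(4)[0])
E
python3 m.py
```

```text
top blue 220 [324.5 146. ] ends [324.5 138. ] [324.5 154. ] dep [ 0.7148 -0.0554  0.0727]
top blue 11 [423.64 211.45] ends [423.1 210. ] [424.1 213. ] dep [ 0.479  -0.3814  0.0384]
top blue 74 [401.82 220.97] ends [408.9 217.9] [394.9 224. ] dep [ 0.4491 -0.3038  0.0435]
top green 10 [409.  179.5] ends [409.8 177.9] [408.2 181.1] dep [ 0.5907 -0.3395  0.0463]
top green 79 [387.57 188.63] ends [394.5 185.7] [380.4 191.7] dep [ 0.5626 -0.2641  0.0438]
top green 26 [313.  196.5] ends [313. 194.] [313. 199.] dep [ 0.5372 -0.0092  0.0886]
top red 9 [417. 195.] ends [416. 195.] [418. 195.] dep [ 0.5345 -0.3612  0.0505]
top red 76 [395.42 204.42] ends [402.7 201.4] [388.3 207.4] dep [ 0.5052 -0.2854  0.0514]
top orange 254 [226.37 143.61] ends [269.1 136.9] [182.9 150.4] dep [0.6724 0.2401 0.2657]
top orange 30 [250.6 166.5] ends [250.6 163. ] [250.6 170. ] dep [0.6356 0.1882 0.1358]
top orange 30 [220.83 171.63] ends [221.3 167.8] [220.4 175.1] dep [0.6228 0.2845 0.1356]
top orange 114 [310.87 224.46] ends [318.2 223.3] [304.1 225.5] dep [0.4364 0.0006 0.1429]
side blue 38 [357.42 173.05] ends [356.5 168.1] [358.4 177.9] dep [ 0.4514 -0.3006  0.0476]
side blue 174 [264.49 201.94] ends [256.7 203.4] [272.3 200.5] dep [ 0.717  -0.0528  0.072 ]
side green 42 [325.24 174.31] ends [324.6 169.1] [325.8 179.1] dep [ 0.5635 -0.2625  0.0456]
side green 21 [311. 222.] ends [311. 220.] [311. 224.] dep [ 0.5393 -0.0063  0.0836]
side red 38 [341.21 173.08] ends [340.6 168.8] [341.9 177.9] dep [ 0.508  -0.2809  0.0501]
side orange 352 [229.29 244.06] ends [245.7 200.9] [213.3 286.1] dep [0.6714 0.2569 0.2668]
side orange 141 [336.67 229.99] ends [329.9 229.1] [343.3 230.9] dep [0.4483 0.0206 0.1094]
side orange 43 [256.95 257.05] ends [261.7 254.2] [251.5 260.2] dep [0.6365 0.1965 0.1353]
side orange 57 [247.58 287.14] ends [252.7 284.3] [241.3 290.7] dep [0.6244 0.2928 0.1357]
```

```bash
python3 - <<'E'
from m import *
O=lambda *a:np.round(a,4)
# probes, visible band/sleeve on plane
for n,cs in (('top',{'blue':((401.82,220.97),(423.64,211.45)),'green':((387.57,188.63),(409,179.5)),'red':((395.42,204.42),(417,195))}),('side',{'blue':((357.42,173.05),),'green':((325.24,174.31),),'red':((341.21,173.08),)})):
    for k,v in cs.items():
        P=plane(n,v,0.044);print(n,k,P[0,:2].round(4), np.degrees(np.arctan2(*(P[0]-P[-1])[[1,0]])).round(2) if len(P)>1 else '')
R={'top':(175,120,300,180),'side':(195,190,300,345)}
for n in R:
    cc=sorted(comps(n,(6,120,60),(20,255,255),'0',5,R[n]),key=len)
    D=np.load(f'pics/{n}_0.npy')
    b=cc[-1];P=plane(n,b,0.262)[:,:2]
    c=P.mean(0);vt=np.linalg.svd(P-c)[2][0];vt*=np.sign(vt[1]);e=(P-c)@vt
    yaw=np.arctan2(-vt[0],vt[1]);mid=c+vt*(e.min()+e.max())/2
    print(n,'brim c',c.round(4),'mid',mid.round(4),'len',np.ptp(e).round(4),'yaw',np.degrees(yaw).round(2))
    Z=pts(n,b,D);print('  brim depth med z',np.median(Z[:,2]).round(4),'c',Z.mean(0).round(4))
    ux=np.array([np.cos(yaw),np.sin(yaw)]);uy=np.array([-ux[1],ux[0]])
    print('  origin from brim',(mid-.052*ux+.012*uy).round(4))
    J=[pts(n,q,D).mean(0) for q in cc[:-1]];J.sort(key=lambda a:a[1]);print('  jaws',np.round(J,4),'yaw',np.degrees(np.arctan2(-(J[1]-J[0])[0],(J[1]-J[0])[1])).round(2),'len',np.linalg.norm(J[1]-J[0]).round(4))
    m=(J[0]+J[1])/2;print('  jaw mid+11', (m[:2]+.011*uy).round(4),m[2])
for a,b in (((250.6,166.5),(256.95,257.05)),((220.83,171.63),(247.58,287.14)),((401.82,220.97),(357.42,173.05))):print(tri(a,b))
E
```

```text
top blue [ 0.449  -0.3037] 110.85
top green [ 0.5625 -0.2641] 110.74
top red [ 0.5066 -0.2866] 111.05
side blue [ 0.4519 -0.3042] 
side green [ 0.5639 -0.264 ] 
side red [ 0.5092 -0.287 ] 
top brim c [0.6737 0.2407] mid [0.6736 0.2414] len 0.2592 yaw 6.81
  brim depth med z 0.2666 c [0.6722 0.2398 0.2663]
  origin from brim [0.6206 0.2472]
  jaws [[0.6381 0.1894 0.1273]
 [0.6243 0.2856 0.1304]] yaw 8.16 len 0.0972
  jaw mid+11 [0.6299 0.2485] 0.12883890259873676
side brim c [0.6739 0.2504] mid [0.675  0.2412] len 0.2678 yaw 6.82
  brim depth med z 0.2665 c [0.6708 0.2547 0.269 ]
  origin from brim [0.6219 0.2469]
  jaws [[0.6382 0.1938 0.1306]
 [0.6262 0.2903 0.1305]] yaw 7.06 len 0.0972
  jaw mid+11 [0.6309 0.2529] 0.13053402807589437
(array([0.63967646, 0.19000781, 0.1241013 ]), np.float64(0.0014306737361179573))
(array([0.6271573 , 0.28717792, 0.12410286]), np.float64(0.0022781173441930066))
(array([ 0.45044528, -0.30372599,  0.0442769 ]), np.float64(0.0028799843360526687))
```

Call:
{"api": "servo_tool", "payload": {"plan": [[0.6, [1.3, 1.5, 0], [0, 0, 4.7]], [0.6, [1.3, 1.5, 0], [0, 0, 4.7]], [0.6, [1.3, 1.5, 0], [0, 0, 4.7]], [0.6, [1.3, 1.5, 0], [0, 0, 4.7]], [0.6, [1.3, 1.5, 0], [0, 0, 4.7]], [0.6, [1.3, 1.5, 0], [0, 0, 4.7]], [0.6, [1.3, 1.5, 0], [0, 0, 4.7]], [0.6, [1.3, 1.5, 0], [0, 0, 4.7]], [0.6, [1.3, 1.5, 0], [0, 0, 4.7]], [0.6, [1.3, 1.5, 0], [0, 0, 4.7]]], "force": 25}}

```text
t: 0.93
tool_pos: [0.3113, -0.4473, 0.2434]
ee_rot: [-3.141, -0.0, 1.118]
force: [-0.2, -0.4, -0.4]
grip_width: 0.037
grasp_force: 0.0
```

Call:
{"api": "servo_tool", "payload": {"plan": [[0.6, [1.4, 1.4, -0.8], [0, 0, 4.7]], [0.6, [1.4, 1.4, -0.8], [0, 0, 4.7]], [0.6, [1.4, 1.4, -0.8], [0, 0, 4.7]], [0.6, [1.4, 1.4, -0.8], [0, 0, 4.7]], [0.6, [1.4, 1.4, -0.8], [0, 0, 4.7]], [0.6, [1.4, 1.4, -0.8], [0, 0, 4.7]], [0.6, [1.4, 1.4, -0.8], [0, 0, 4.7]], [0.6, [1.4, 1.4, -0.8], [0, 0, 4.7]], [0.6, [1.4, 1.4, -0.8], [0, 0, 4.7]], [0.6, [1.4, 1.4, -0.8], [0, 0, 4.7]]]}}

```text
t: 1.77
tool_pos: [0.4513, -0.3074, 0.1631]
ee_rot: [-3.141, -0.0, 1.938]
force: [0.0, -0.5, -0.1]
grip_width: 0.037
grasp_force: 0.0
```

Call:
{"api": "servo_tool", "payload": {"plan": [[0.6, [-0.1, 0.3, -1.0], [0, 0, -0.2]], [0.6, [0, 0, -2.0], [0, 0, 0]], [0.6, [0, 0, -2.0], [0, 0, 0]], [0.6, [0, 0, -2.0], [0, 0, 0]], [0.6, [0, 0, -2.0], [0, 0, 0]], [0.6, [0, 0, -1.5], [0, 0, 0]], [0.6, [0, 0, -1.0], [0, 0, 0]], [0.6, [0, 0, -0.7], [0, 0, 0]], [0.6, [0, 0, -0.3], [0, 0, 0]], [0.6, [0, 0, 0], [0, 0, 0]]]}}

```text
t: 2.6
tool_pos: [0.4498, -0.3053, 0.0385]
ee_rot: [-3.141, -0.0, 1.93]
force: [-0.6, -0.2, -0.9]
grip_width: 0.0368
grasp_force: 0.0
```

```bash
python3 look.py 1 | tr -d '\n' | cut -c1-60; python3 - <<'E'
import cv2
a=cv2.imread('pics/top_1.png')[165:265,350:450];b=cv2.imread('pics/side_1.png')[130:230,300:400]
f=lambda x:cv2.resize(x,None,fx=4,fy=4,interpolation=2)
cv2.imwrite('pics/c4.png',cv2.hconcat([f(a),f(b)]))
E
```

```text
{'t': 2.7, 'joints': array([ 0.76473762,  0.59376074, -0.369
```

View pics/c4.png

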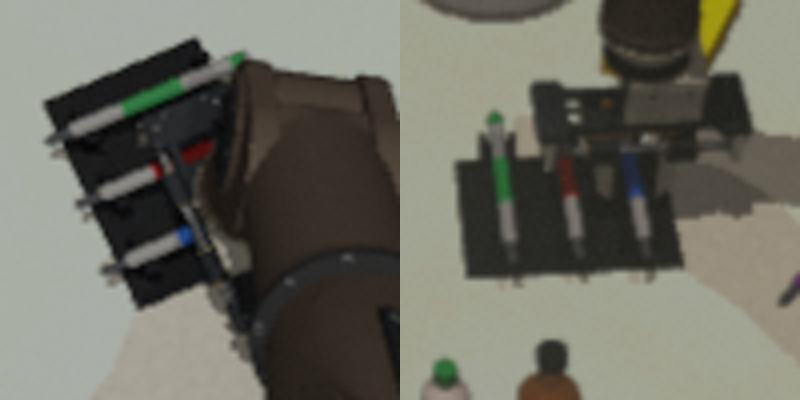

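The fingers straddle the blue probe (right half, fingers at about x=605 and 650, rod at 632). Closing now.

Call:
{"api": "servo_tool", "payload": {"plan": [[1, [0, 0, 0], [0, 0, 0]], [1, [0, 0, 0], [0, 0, 0]], [1, [0, 0, 0], [0, 0, 0]], [1, [0, 0, 0], [0, 0, 0]], [1, [0, 0, 0], [0, 0, 0]], [1, [0, 0, 0], [0, 0, 0]], [1, [0, 0, 0.2], [0, 0, 0]], [1, [0, 0, 0.5], [0, 0, 0]], [1, [0, 0, 1.0], [0, 0, 0]], [1, [0, 0, 2.0], [0, 0, 0]]], "force": 40}}

```text
t: 3.53
tool_pos: [0.4487, -0.3046, 0.0751]
ee_rot: [-3.14, -0.003, 1.931]
force: [0.6, 0.0, -0.7]
grip_width: 0.0127
grasp_force: 40.0
```

Call:
{"api": "servo_tool", "payload": {"plan": [[1, [0, 0, 3.5], [0, 0, -1.38]], [1, [0, 0, 3.5], [0, 0, -1.38]], [1, [0, 0, 3.5], [0, 0, -1.38]], [1, [0, 0, 3.5], [0, 0, -1.38]], [1, [0, 0, 3.5], [0, 0, -1.38]], [1, [0.5, 3.5, 0.5], [0, 0, -1.38]], [1, [0.5, 3.5, 0.5], [0, 0, -1.38]], [1, [0.5, 3.5, 0.5], [0, 0, -1.38]], [1, [0.5, 3.5, 0.5], [0, 0, -1.38]], [1, [0.5, 3.5, 0.5], [0, 0, -1.38]]]}}

```text
t: 4.37
tool_pos: [0.4746, -0.1284, 0.277]
ee_rot: [3.141, 0.0, 1.689]
force: [2.0, -0.2, -0.2]
grip_width: 0.0129
grasp_force: 40.0
```

Call:
{"api": "servo_tool", "payload": {"plan": [[1, [0.9, 3.5, 0], [0.36, -2.98, 0]], [1, [0.9, 3.5, 0], [0.36, -2.98, 0]], [1, [0.9, 3.5, 0], [0.36, -2.98, 0]], [1, [0.9, 3.5, 0], [0.36, -2.98, 0]], [1, [0.9, 3.5, 0], [0.36, -2.98, 0]], [1, [0.9, 3.5, 0], [0.36, -2.98, 0]], [1, [0.9, 3.5, 0], [0.36, -2.98, 0]], [1, [0.9, 3.5, 0], [0.36, -2.98, 0]], [1, [0.9, 3.5, 0], [0.36, -2.98, 0]], [1, [0.9, 3.5, 0], [0.36, -2.98, 0]]]}}

```text
t: 5.2
tool_pos: [0.5649, 0.2214, 0.277]
ee_rot: [2.614, -0.001, 1.69]
force: [1.7, -1.1, -0.5]
grip_width: 0.0133
grasp_force: 40.0
```

```bash
cat > rel.py <<'E'
# remaining motion to put grasp point at cradle (0,yc,zc)
import sys,numpy as np
from scipy.spatial.transform import Rotation as Ro
from workcell import r
O=np.array([float(v) for v in sys.argv[1].split(',')]);yaw=float(sys.argv[2]);tgt=np.array([float(v) for v in sys.argv[3].split(',')])/1000
C=(Ro.from_euler('z',yaw,degrees=True)*Ro.from_euler('y',-30,degrees=True)).as_matrix()
s=r.get_state();R=Ro.from_euler('xyz',s['ee_rot']);g=s['tool_pos']-.002*R.as_matrix()[:,2]
T=np.c_[C[:,1],C[:,0],-C[:,2]]
print('grasp in cradle mm',((g-O)@C*1000).round(1),'C\n',C.round(3))
print('shift cm',((O+C@tgt-g)*100).round(2),'turn deg (world)',np.degrees((Ro.from_matrix(T)*R.inv()).as_rotvec()).round(2),s['force'].round(1),(s['force']@C).round(1))
E
python3 rel.py .621,.248,.115 6.8 0,-23,70; python3 look.py 2 >/dev/null
python3 - <<'E'
import cv2
a=cv2.imread('pics/top_2.png')[110:220,170:310];b=cv2.imread('pics/side_2.png')[190:340,195:335]
f=lambda x:cv2.resize(x,(400,400),interpolation=2)
cv2.imwrite('pics/c5.png',cv2.hconcat([f(a),f(b)]))
E
```

```text
grasp in cradle mm [ 30.  -19.7 171.7] C
 [[ 0.86  -0.118 -0.496]
 [ 0.103  0.993 -0.059]
 [ 0.5   -0.     0.866]]
shift cm [  2.51  -0.03 -10.31] turn deg (world) [-0.1   0.23 -0.02] [ 1.7 -1.1 -0.5] [ 1.1 -1.3 -1.2]
```

View pics/c5.png

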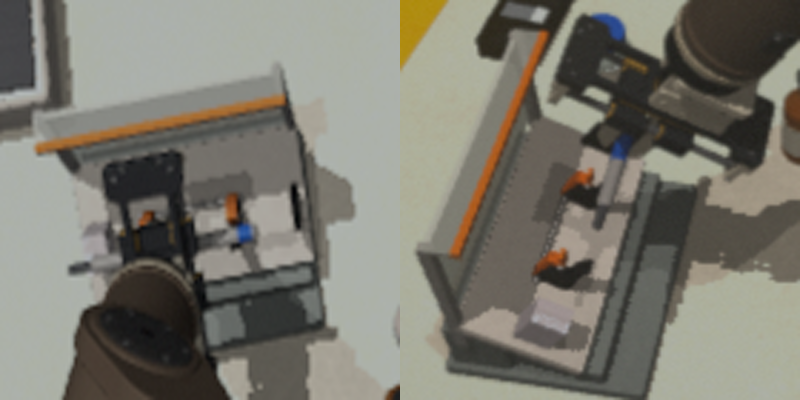

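The probe is held above the dock. In the top half its blue band is at (244,233) and its tip at (75,268). In the side half the sleeve is at (620,150). I'll bring it onto the press line.

Call:
{"api": "servo_tool", "payload": {"plan": [[1, [-0.9, -0.2, -0.5], [-0.1, 0.2, 0]], [1, [-0.9, -0.2, -0.5], [0, 0, 0]], [1, [-0.8, -0.2, -0.5], [0, 0, 0]], [1, [0.7, 0.1, -1.2], [0, 0, 0]], [1, [0.9, 0.1, -1.6], [0, 0, 0]], [1, [0.9, 0.1, -1.6], [0, 0, 0]], [1, [0.9, 0.1, -1.6], [0, 0, 0]], [1, [0.7, 0.1, -1.2], [0, 0, 0]], [1, [0.4, 0.05, -0.7], [0, 0, 0]], [1, [0, 0, 0], [0, 0, 0]]]}}

```text
t: 6.13
tool_pos: [0.5838, 0.2165, 0.1799]
ee_rot: [2.624, 0.003, 1.687]
force: [0.4, 0.3, -0.0]
grip_width: 0.0127
grasp_force: 40.0
```

```bash
python3 rel.py .621,.248,.115 6.8 0,-23,50; python3 look.py 3 >/dev/null
python3 - <<'E'
import cv2
a=cv2.imread('pics/top_3.png')[125:215,170:290];b=cv2.imread('pics/side_3.png')[220:340,210:310]
f=lambda x,w:cv2.resize(x,(w,480),interpolation=2)
cv2.imwrite('pics/c6.png',cv2.hconcat([f(a,400),f(b,400)]))
E
```

```text
grasp in cradle mm [ -2.8 -26.9  78.6] C
 [[ 0.86  -0.118 -0.496]
 [ 0.103  0.993 -0.059]
 [ 0.5   -0.     0.866]]
shift cm [ 1.61  0.58 -2.34] turn deg (world) [ 0.19 -0.33  0.14] [ 0.4  0.3 -0. ] [ 0.3  0.2 -0.2]
```

View pics/c6.png

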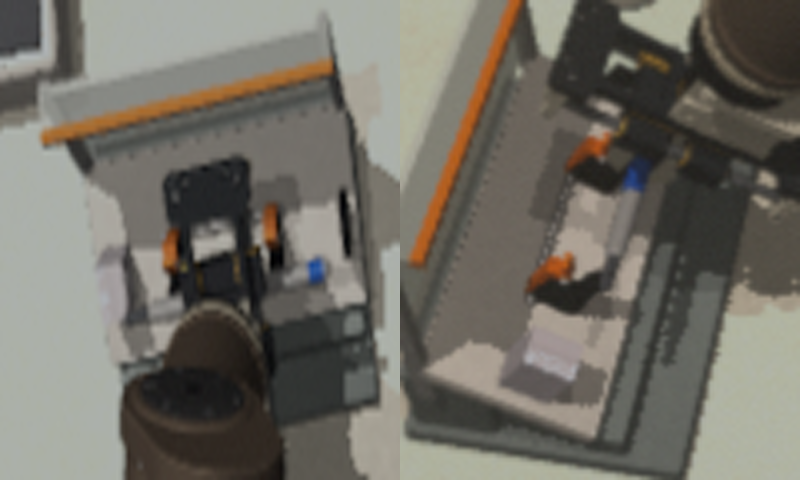

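```bash
python3 - <<'E'
from m import *
from scipy.spatial.transform import Rotation as Ro
C=(Ro.from_euler('z',6.8,degrees=True)*Ro.from_euler('y',-30,degrees=True)).as_matrix();O=np.array([.621,.248,.115])
def cp(n,uv,z):
    o,d=ray(n,uv);o=(o-O)@C;d=d@C;return ((o+d*((z-o[2])/d[:,2])[:,None])*1000).round(1)
# black blobs frame 0
for n,roi in (('top',(210,150,285,185)),('side',(235,225,285,305))):
    im=cv2.imread(f'pics/{n}_0.png')
    for p in comps(n,(0,0,0),(180,255,50),'0',6,roi):
        print(n,'black',len(p),p.mean(0).round(1),'at z=0',cp(n,p.mean(0),.0)[0],'range@z11 x',cp(n,p,.011)[:,0].min(),cp(n,p,.011)[:,0].max(),'y',cp(n,p,.011)[:,1].min(),cp(n,p,.011)[:,1].max())
    for p in comps(n,(6,120,60),(20,255,255),'0',10,{'top':(175,155,300,180),'side':(235,248,300,345)}[n]):
        print(n,'jaw',p.mean(0).round(1),cp(n,p,.02).mean(0))
# band frame 3
for n,roi in (('top',(255,160,285,190)),('side',(255,245,285,275))):
    for p in comps(n,(105,100,60),(125,255,255),'3',3,roi):
        print(n,'band',len(p),p.mean(0).round(1),cp(n,p.mean(0),.0786+.004))
P=O+C@np.array([-.0028,-.0269-.0795,.0786+.004])
print('pred',proj('top',P),proj('side',P))
B=plane('top',((401.82,220.97),(423.64,211.45)),.044);print('band dist',np.linalg.norm(B[0]-B[1]))
E
```

```text
top black 25 [273.2 166.4] at z=0 [   2.  -132.2    0. ] range@z11 x -14.4 23.0 y -136.5 -129.5
top black 34 [252.6 172.9] at z=0 [ -8.7 -62.1   0. ] range@z11 x -20.5 19.7 y -70.0 -55.4
top black 45 [223.2 177. ] at z=0 [-6.9 35.   0. ] range@z11 x -20.7 22.2 y 24.8 43.4
top jaw [250.6 166.5] [ 18.15       -61.76333333  20.        ]
top jaw [220.8 171.6] [16.80333333 35.13       20.        ]
side black 85 [265.8 241.7] at z=0 [   3.4 -121.5    0. ] range@z11 x -11.2 25.4 y -128.7 -100.0
side black 95 [261.  262.6] at z=0 [ -1.4 -49.7   0. ] range@z11 x -18.8 24.2 y -67.6 -28.7
side black 102 [252.3 292.6] at z=0 [-2.8 46.4  0. ] range@z11 x -20.9 24.3 y 29.7 65.4
side jaw [257. 257.] [ 19.96511628 -48.64186047  20.        ]
side jaw [247.6 287.1] [19.49649123 47.38947368 20.        ]
top band 16 [264.5 175.5] [[  -2.4 -105.7   82.6]]
side band 32 [268.5 263.4] [[ 0.8 -6.4 82.6]]
pred [[264.76000258 175.5864177 ]] [[278.38279621 234.02882227]]
band dist 0.0817162411212575
```

Call:
{"api": "servo_tool", "payload": {"plan": [[1, [0.4, 0.15, -0.6], [0.1, -0.2, 0.1]], [1, [0.4, 0.15, -0.6], [0.1, -0.1, 0]], [1, [0.4, 0.14, -0.6], [0, 0, 0]], [1, [0.4, 0.14, -0.54], [0, 0, 0]], [1, [0.25, 0.03, -0.43], [0, 0, 0]], [1, [0.25, 0.03, -0.43], [0, 0, 0]], [1, [0.25, 0.03, -0.43], [0, 0, 0]], [1, [0.25, 0.03, -0.43], [0, 0, 0]], [1, [0, 0, 0], [0, 0, 0]], [1, [0, 0, 0], [0, 0, 0]]]}}

```text
t: 7.07
tool_pos: [0.6099, 0.2262, 0.1408]
ee_rot: [2.616, -0.002, 1.692]
force: [-0.2, 0.9, -0.8]
grip_width: 0.0131
grasp_force: 40.0
```

```bash
python3 rel.py .621,.248,.115 6.8 0,-23,0; python3 look.py 4 >/dev/null
python3 - <<'E'
import cv2
a=cv2.imread('pics/top_4.png')[140:200,195:285];b=cv2.imread('pics/side_4.png')[230:320,225:300]
f=lambda x,w:cv2.resize(x,(w,480),interpolation=2)
cv2.imwrite('pics/c7.png',cv2.hconcat([f(a,400),f(b,400)]))
E
```

```text
grasp in cradle mm [  1.1 -20.3  31.1] C
 [[ 0.86  -0.118 -0.496]
 [ 0.103  0.993 -0.059]
 [ 0.5   -0.     0.866]]
shift cm [ 1.48 -0.09 -2.75] turn deg (world) [-0.12  0.09 -0.14] [-0.2  0.9 -0.8] [-0.5  0.9 -0.7]
```

View pics/c7.png

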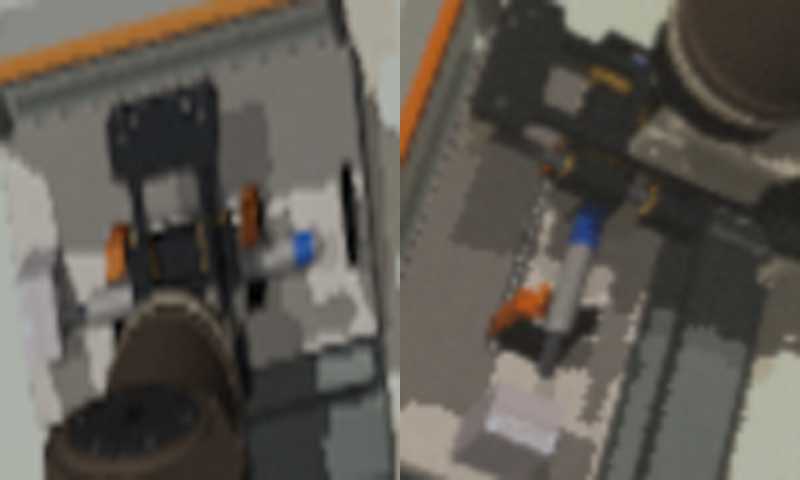

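The rod sits between the jaw noses and the tines at the far fork (side half: jaw at (525,305), tine at (590,325), body end at (565,325)), with its nozzle short of the pocket. Pressing now.

Call:
{"api": "servo_tool", "payload": {"plan": [[1, [0.0, -0.2, -0.2], [-0.1, 0.1, -0.1]], [1, [0.15, 0, -0.25], [0, 0, 0]], [1, [0.15, 0, -0.25], [0, 0, 0]], [1, [0.15, 0, -0.25], [0, 0, 0]], [1, [0.15, 0.02, -0.25], [0, 0, 0]], [1, [0.15, 0.02, -0.25], [0, 0, 0]], [1, [0.1, 0.02, -0.17], [0, 0, 0]], [1, [0.1, 0.02, -0.17], [0, 0, 0]], [1, [0, 0, 0], [0, 0, 0]], [1, [0, 0, 0], [0, 0, 0]]]}}

```text
t: 8.0
tool_pos: [0.6178, 0.2251, 0.1217]
ee_rot: [2.621, -0.0, 1.691]
force: [-5.4, 1.0, -4.1]
grip_width: 0.013
grasp_force: 40.0
```

```bash
python3 rel.py .621,.248,.115 6.8 0,-23,0
```

```text
grasp in cradle mm [ -1.7 -22.4  10.7] C
 [[ 0.86  -0.118 -0.496]
 [ 0.103  0.993 -0.059]
 [ 0.5   -0.     0.866]]
shift cm [ 0.69  0.02 -0.84] turn deg (world) [ 0.01 -0.15 -0.09] [-5.4  1.  -4.1] [-6.6  1.6 -0.9]
```

Call:
{"api": "servo_tool", "payload": {"plan": [[1, [0.15, 0, -0.2], [0, 0, 0]], [1, [0.15, 0, -0.2], [0, 0, 0]], [1, [0.12, 0, -0.2], [0, 0, 0]], [1, [0.1, 0, -0.15], [0, 0, 0]], [1, [0.1, 0, -0.15], [0, 0, 0]], [1, [0, 0, 0], [0, 0, 0]], [1, [0, 0, 0], [0, 0, 0]], [1, [0, 0, 0], [0, 0, 0]], [1, [0, 0, 0], [0, 0, 0]], [1, [0, 0, 0], [0, 0, 0]]]}}

```text
t: 8.83
tool_pos: [0.6242, 0.2261, 0.1144]
ee_rot: [2.618, -0.001, 1.692]
force: [-14.9, -1.8, 12.3]
grip_width: 0.0129
grasp_force: 40.0
```

```bash
python3 rel.py .621,.248,.115 6.8 0,-23,0
```

```text
grasp in cradle mm [  0.2 -22.2   1.2] C
 [[ 0.86  -0.118 -0.496]
 [ 0.103  0.993 -0.059]
 [ 0.5   -0.     0.866]]
shift cm [ 0.05 -0.08 -0.11] turn deg (world) [-0.06 -0.02 -0.14] [-14.9  -1.8  12.3] [-6.9 -0.1 18.2]
```

Call:
{"api": "servo_tool", "payload": {"plan": [[1, [-0.08, 0, -0.05], [0, 0, 0]], [1, [0, 0, 0], [0, 0, 0]], [1, [0.05, 0, -0.1], [0, 0, 0]], [1, [0, 0, 0], [0, 0, 0]], [1, [0, 0, 0], [0, 0, 0]], [1, [0, 0, 0], [0, 0, 0]], [1, [0, 0, 0], [0, 0, 0]], [1, [0, 0, 0], [0, 0, 0]], [1, [0, 0, 0], [0, 0, 0]], [1, [0, 0, 0], [0, 0, 0]]]}}

```text
t: 9.67
tool_pos: [0.6242, 0.2261, 0.1142]
ee_rot: [2.616, -0.001, 1.692]
force: [-21.7, -3.5, 24.1]
grip_width: 0.013
grasp_force: 40.0
```

```bash
python3 rel.py .621,.248,.115 6.8 0,-23,0;python3 look.py 5 >/dev/null
python3 - <<'E'
import cv2
a=cv2.imread('pics/top_5.png')[140:200,195:285];b=cv2.imread('pics/side_5.png')[230:320,225:300]
f=lambda x,w:cv2.resize(x,(w,480),interpolation=2)
cv2.imwrite('pics/c8.png',cv2.hconcat([f(a,400),f(b,400)]))
E
```

```text
grasp in cradle mm [  0.1 -22.2   1. ] C
 [[ 0.86  -0.118 -0.496]
 [ 0.103  0.993 -0.059]
 [ 0.5   -0.     0.866]]
shift cm [ 0.05 -0.08 -0.09] turn deg (world) [-0.07  0.09 -0.13] [-21.7  -3.5  24.1] [-7.  -0.9 31.8]
```

View pics/c8.png

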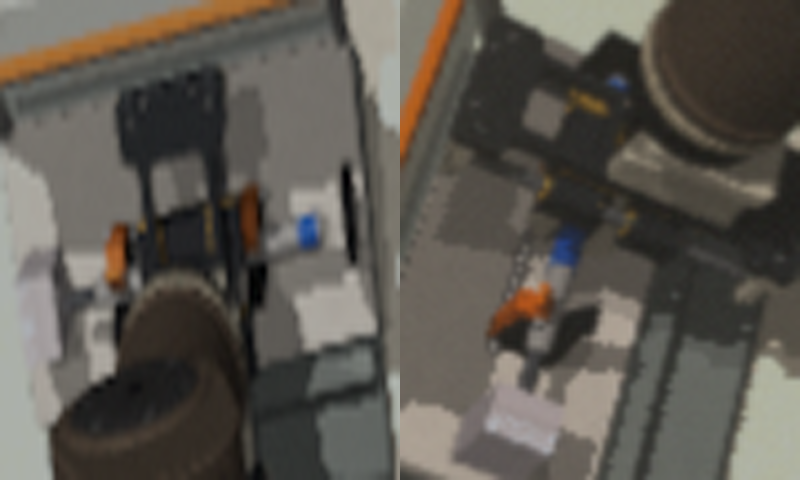

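The rod is down in both clips, with the jaw noses over it (side half: orange nose over the rod at (525,305), nozzle at the pocket mouth at (530,375)). I'll ease the down-force and slide toward +y.

Call:
{"api": "servo_tool", "payload": {"plan": [[1, [-0.1, 0, 0.17], [0, 0, 0]], [1, [0, 0, 0], [0, 0, 0]], [1, [-0.02, 0.2, 0], [0, 0, 0]], [1, [-0.02, 0.2, 0], [0, 0, 0]], [1, [-0.03, 0.2, 0], [0, 0, 0]], [1, [-0.02, 0.2, 0], [0, 0, 0]], [1, [-0.03, 0.2, 0], [0, 0, 0]], [1, [-0.02, 0.2, 0], [0, 0, 0]], [1, [-0.02, 0.2, 0], [0, 0, 0]], [1, [0, 0, 0], [0, 0, 0]]]}}

```text
t: 10.6
tool_pos: [0.6233, 0.2348, 0.1145]
ee_rot: [2.618, 0.005, 1.684]
force: [-11.0, -12.2, 13.5]
grip_width: 0.013
grasp_force: 40.0
```

```bash
python3 rel.py .621,.248,.115 6.8 0,0,0
```

```text
grasp in cradle mm [  0.4 -13.4   1.2] C
 [[ 0.86  -0.118 -0.496]
 [ 0.103  0.993 -0.059]
 [ 0.5   -0.     0.866]]
shift cm [-0.13  1.33 -0.12] turn deg (world) [0.26 0.05 0.3 ] [-11.  -12.2  13.5] [ -4.  -10.8  17.9]
```

Call:
{"api": "servo_tool", "payload": {"plan": [[1, [-0.05, 0, 0.09], [0, 0, 0]], [1, [0, 0, 0], [0, 0, 0]], [1, [0, 0, 0], [0, 0, 0]], [1, [0, 0, 0], [0, 0, 0]], [1, [0, 0, 0], [0, 0, 0]], [1, [0, 0, 0], [0, 0, 0]], [1, [0, 0, 0], [0, 0, 0]], [1, [0, 0, 0], [0, 0, 0]], [1, [0, 0, 0], [0, 0, 0]], [1, [0, 0, 0], [0, 0, 0]]]}}

```text
t: 11.43
tool_pos: [0.6221, 0.2388, 0.1149]
ee_rot: [2.618, -0.0, 1.69]
force: [2.3, -2.6, -10.3]
grip_width: 0.0128
grasp_force: 40.0
```

```bash
python3 rel.py .621,.248,.115 6.8 0,0,0
```

```text
grasp in cradle mm [-0.  -9.3  1.9] C
 [[ 0.86  -0.118 -0.496]
 [ 0.103  0.993 -0.059]
 [ 0.5   -0.     0.866]]
shift cm [-0.02  0.94 -0.16] turn deg (world) [-0.01 -0.02 -0.02] [  2.3  -2.6 -10.3] [-3.5 -2.9 -9.9]
```

Call:
{"api": "servo_tool", "payload": {"plan": [[1, [0.03, 0, -0.05], [0, 0, 0]], [1, [-0.02, 0.15, 0], [0, 0, 0]], [1, [-0.02, 0.15, 0], [0, 0, 0]], [1, [-0.02, 0.15, 0], [0, 0, 0]], [1, [-0.02, 0.15, 0], [0, 0, 0]], [1, [-0.02, 0.15, 0], [0, 0, 0]], [1, [-0.02, 0.15, 0], [0, 0, 0]], [1, [0, 0, 0], [0, 0, 0]], [1, [0, 0, 0], [0, 0, 0]], [1, [0, 0, 0], [0, 0, 0]]]}}

```text
t: 12.27
tool_pos: [0.6215, 0.2468, 0.1147]
ee_rot: [2.618, 0.001, 1.688]
force: [-1.7, -6.8, -3.0]
grip_width: 0.0131
grasp_force: 40.0
```

```bash
python3 rel.py .621,.248,.115 6.8 0,0,0
```

```text
grasp in cradle mm [ 0.2 -1.2  1.6] C
 [[ 0.86  -0.118 -0.496]
 [ 0.103  0.993 -0.059]
 [ 0.5   -0.     0.866]]
shift cm [ 0.05  0.13 -0.15] turn deg (world) [0.06 0.02 0.06] [-1.7 -6.8 -3. ] [-3.7 -6.6 -1.4]
```

Call:
{"api": "servo_tool", "payload": {"plan": [[1, [-0.01, 0.1, 0], [0, 0, 0]], [1, [-0.01, 0.1, 0], [0, 0, 0]], [1, [-0.01, 0.1, 0], [0, 0, 0]], [1, [0, 0, 0], [0, 0, 0]], [1, [0, 0, 0], [0, 0, 0]], [1, [0, 0, 0], [0, 0, 0]], [1, [0, 0, 0], [0, 0, 0]], [1, [0, 0, 0], [0, 0, 0]], [1, [0, 0, 0], [0, 0, 0]], [1, [0, 0, 0], [0, 0, 0]]]}}

```text
t: 13.1
tool_pos: [0.6215, 0.247, 0.1147]
ee_rot: [2.618, 0.004, 1.685]
force: [-4.3, -13.6, 1.4]
grip_width: 0.013
grasp_force: 40.0
```

```bash
python3 rel.py .621,.248,.115 6.8 0,0,0
```

```text
grasp in cradle mm [ 0.2 -1.   1.5] C
 [[ 0.86  -0.118 -0.496]
 [ 0.103  0.993 -0.059]
 [ 0.5   -0.     0.866]]
shift cm [ 0.05  0.11 -0.14] turn deg (world) [0.24 0.03 0.27] [ -4.3 -13.6   1.4] [ -4.4 -13.    4.1]
```

Call:
{"api": "servo_tool", "payload": {"plan": [[1, [-0.01, 0.1, 0], [0, 0, 0]], [1, [-0.01, 0.1, 0], [0, 0, 0]], [1, [-0.01, 0.1, 0], [0, 0, 0]], [1, [0, 0, 0], [0, 0, 0]], [1, [0, 0, 0], [0, 0, 0]], [1, [0, 0, 0], [0, 0, 0]], [1, [0, 0, 0], [0, 0, 0]], [1, [0, 0, 0], [0, 0, 0]], [1, [0, 0, 0], [0, 0, 0]], [1, [0, 0, 0], [0, 0, 0]]]}}

```text
t: 13.93
tool_pos: [0.6216, 0.2473, 0.1147]
ee_rot: [2.618, 0.007, 1.681]
force: [-8.0, -20.2, 6.4]
grip_width: 0.013
grasp_force: 40.0
```

```bash
python3 rel.py .621,.248,.115 6.8 0,0,0
```

```text
grasp in cradle mm [ 0.2 -0.8  1.5] C
 [[ 0.86  -0.118 -0.496]
 [ 0.103  0.993 -0.059]
 [ 0.5   -0.     0.866]]
shift cm [ 0.04  0.08 -0.14] turn deg (world) [0.42 0.05 0.47] [ -8.  -20.2   6.4] [ -5.8 -19.1  10.7]
```

Call:
{"api": "servo_tool", "payload": {"plan": [[1, [0.02, -0.2, 0], [0, 0, 0]], [1, [0.02, -0.2, 0], [0, 0, 0]], [1, [0.02, -0.2, 0], [0, 0, 0]], [1, [0, 0, 0], [0, 0, 0]], [0.9, [0, 0, 0], [0, 0, 0]], [0.8, [0, 0, 0], [0, 0, 0]], [0.7, [0, 0, 0], [0, 0, 0]], [0.6, [0, 0, 0], [0, 0, 0]], [0.6, [0, 0, 0], [0, 0, 0]], [0.6, [0, 0, 0], [0, 0, 0]]]}}

```text
t: 14.77
tool_pos: [0.6217, 0.2493, 0.1156]
ee_rot: [2.616, -0.002, 1.691]
force: [0.3, 0.4, -1.3]
grip_width: 0.0359
grasp_force: 0.0
```

Call:
{"api": "servo_tool", "payload": {"plan": [[0.6, [-0.25, -0.03, 0.43], [0, 0, 0]], [0.6, [-0.5, -0.06, 0.87], [0, 0, 0]], [0.6, [-1.0, -0.12, 1.73], [0, 0, 0]], [0.6, [-1.0, -0.12, 1.73], [0, 0, 0]], [0.6, [-1.5, -0.18, 2.6], [0, 0, 0]], [0.6, [-1.5, -0.18, 2.6], [0, 0, 0]], [0.6, [-1.5, -0.18, 2.6], [0, 0, 0]], [0.6, [-2, 0, 2.6], [0, 0, 0]], [0.6, [-2, 0, 2.6], [0, 0, 0]], [0.6, [-2, 0, 2.6], [0, 0, 0]]]}}

```text
t: 15.6
tool_pos: [0.4873, 0.2397, 0.3198]
ee_rot: [2.618, -0.001, 1.691]
force: [0.4, -0.4, -0.2]
grip_width: 0.0364
grasp_force: 0.0
```

Call:
{"api": "servo_tool", "payload": {"plan": [[0.6, [-2, -4, 0], [0, 0, 0]], [0.6, [-2, -4, 0], [0, 0, 0]], [0.6, [-2, -3.5, 0], [0, 0, 0]], [0.6, [-2, -3.5, 0], [0, 0, 0]], [0.6, [-2, -3.5, 0], [0, 0, 0]], [0.6, [-2, -3.5, 0], [0, 0, 0]], [0.6, [0, -3, 0], [0, 0, 0]], [0.6, [0, -2, 0], [0, 0, 0]], [0.6, [0, 0, 0], [0, 0, 0]], [0.6, [0, 0, 0], [0, 0, 0]]]}}

```text
t: 16.43
tool_pos: [0.3715, -0.0252, 0.319]
ee_rot: [2.616, -0.001, 1.689]
force: [-0.4, 0.6, -0.3]
grip_width: 0.037
grasp_force: 0.0
```

```bash
python3 look.py 6 >/dev/null
python3 - <<'E'
import cv2
a=cv2.imread('pics/top_6.png')[130:220,180:300];b=cv2.imread('pics/side_6.png')[200:340,205:345]
f=lambda x,w:cv2.resize(x,(w,400),interpolation=2)
cv2.imwrite('pics/c9.png',cv2.hconcat([f(a,400),f(b,400)]))
from m import *
from scipy.spatial.transform import Rotation as Ro
C=(Ro.from_euler('z',6.8,degrees=True)*Ro.from_euler('y',-30,degrees=True)).as_matrix();O=np.array([.621,.248,.115])
for n,roi in (('top',(180,130,300,220)),('side',(240,225,290,320))):
    for p in comps(n,(105,100,60),(125,255,255),'6',5,roi):
        o,d=ray(n,p.mean(0));o=(o-O)@C;d=d@C;print(n,len(p),p.mean(0).round(1),((o+d*((.005-o[2])/d[:,2])[:,None])*1000).round(1))
E
```

```text
top 15 [257.6 170.4] [[ -1.9 -80.    5. ]]
top 71 [232.7 174. ] [[-0.9  1.8  5. ]]
side 11 [263.9 252.6] [[  0.4 -80.9   5. ]]
side 74 [256.4 276.7] [[0.7 0.3 5. ]]
```

View pics/c9.png

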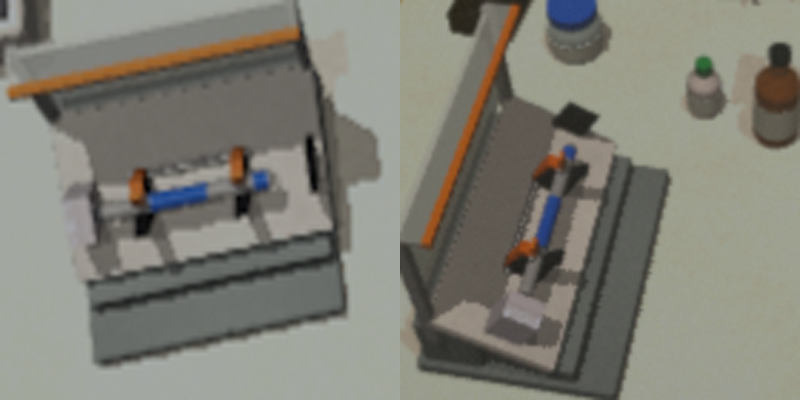

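The probe is clipped under both noses with its nozzle in the pocket: sleeve at (178,195) and band at (262,181) in the top half. The sleeve measures 0 to 2 mm from home along the rod in the two views, and the push ended on a hard stop. The bottles and jar stand where they were.

```bash
python3 -c "from workcell import r; print(r.finish_job())"
```

```text
the job is handed in; nothing more can be done
None
```

The blue probe is clipped into both forks under the shut jaw, its nozzle pushed to a hard stop in the pocket, and the gripper is clear. The bottles and jar looked undisturbed in the last pictures. The job is handed in at about 16.5 s; no verdict came back.

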